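# Fit the circuit breakers on the DIN rail in order of pole count

### The arm

A 6-joint arm with a two-finger parallel gripper is mounted at the origin on a cart in front of the work surface, level with it; the furniture and walls round the work are solid. World frame = base frame: x ahead of the robot, y to its left, z up, the work surface at z = 0. Lengths are in m, angles in rad, forces in N, time in s.
With the tool pointing down it reaches from about 0.35 to 1 m from the base axis. Payload 7.1 kg.
Tool frame: the origin (TCP) lies at the very end of the fingers, on their centre line; the grasp point (between the pads) lies 19 mm behind it; z points along the fingers, y is the line along which they close (so a half turn about z gives the same grasp; the last joint's range is limited). The gripper opens to 85 mm and grips with 20 to 120 N. Pads are 22 mm wide; open, the fingers measure 114 mm over their backs; the gripper's body (76 mm by 85 mm) begins 54 mm behind the grasp point. The pads swing forward as they close: fully open they stand 13 mm farther back than shut.
Start: joints at [-1.174, 0.423, 1.63, -0, 1.089, -0.019], TCP at [0.252, -0.572, 0.231] pointing down, gripper open.
Joint ranges: [-3, 3], [-0.9, 2.11], [0.09, 2.58], [-1.31, 4.45], [0.11, 2.69], [-2.54, 2.54]. Speed limits (rad/s): [2.39, 2.39, 3.01, 3.14, 3.14, 3.14].

### API

Orientations are given as a unit quaternion [x, y, z, w].
In Python, from cell import ctrl gives the robot as it stands. The module is installed in compiled form; this text tells all that it offers.
- The arm moves only by the tool arm_command, never from a script. Its argument "deltas" is a list of rows, each a list of 2 entries, a list of its own where there are three numbers: the shift along the tool's x, y, z in cm, then the turn about the tool's z in degrees. A call has exactly 5 rows; each row shifts and turns the commanded pose from where the row before left it, along the tool's axes as they then stand; what a row does not reach is not made up. A row lasts 1/12 s, in which the tool goes at most 41.7 mm and 7.16 degrees, less where a joint would pass 70% of its speed; a pose out of reach is approached as far as the arm can. A call with a gripper value outside its range is refused whole. "jaw" is the closure in counts, from 0 (fully open) to 255 (shut), set as the call begins (left out, the last holds). The fingers move at their own pace and stop on an object; "force" is the grip in N (left out, the last holds). Time passes only in rows, so rows that do not move let the fingers close, or fill a call up. It gives the time, the measured TCP pose, the force, the opening and the grip force at its end, in the units of the state.
- ctrl.sense(): the state, without advancing time (a new reading comes with each control period).
- ctrl.get_image(name): name is "side" or "top"; returns a dict with "image" (480x640x3 uint8, blue, green, red), "mtx" (3x3 intrinsics, pixels), "dist_coeffs" ([k1, k2, p1, p2, k3] as OpenCV has them; the pictures are not rectified), "R" (3x3) and "t" (3): a world point X has camera coordinates R X + t. Camera axes: x right, y down, z forward; pixel columns grow to the right and rows downward; lengths in m; the calibration is good to about 2 mm. A picture is of the moment at which its call begins. There is no depth.
- ctrl.sign_off(): hands the job in; it is judged then, once.
The state is a dict: "clock": time; "joints": joint angles; "joint_vel": joint speeds; "tau": joint torques, N m; "tool_pos": TCP position; "tool_rot": TCP orientation; "ft_force": force on the tool from outside, world axes, zero at the start; "torque": the same for the moment, N m; "finger_gap": opening from 0.0 (shut) to 1.0 (fully open); "finger_force": force on a finger pad.
Only numpy, scipy, OpenCV 4.12 (cv2) and the standard library are available. Lean on these libraries where they do the work, as an engineer would, in place of code of your own. Each camera call takes 0.05 s, during which the arm holds its last target. There are 200 camera calls.

### The job

Fit the four circuit breakers on the rail of the mounting plate in order of width: the four-pole next to the orange infeed block, then the three-pole, the two-pole and the one-pole, each centred at its own blue mark. Lower each one squarely over the rail until it is fully seated, keep the breakers upright all the time, and leave all four standing free.

Things in the scene. Friction and masses are not known exactly. Their poses are not given: they have to be found in the camera images.
- plate: Grey metal mounting plate, 110 (x) by 430 (y) by 3 mm, fixed to the bench, with a 35 mm wide steel top-hat (DIN) rail, 400 mm long, along its middle. Origin: centre of its underside, at bench height under the rail's centre line; y along the rail, x across it, z up. The rail's top face is 18 mm above the origin.
- infeed: infeed terminal block, black with an orange cover, fixed on one end of the rail (either end); 60 mm across the rail, 36 mm along it, its top 57 mm above the bench. Origin on the rail's centre line, 178 mm along the rail from the plate's centre, at bench height. The other end carries only a thin grey end clamp.
- mark_a: one of four identical place marks, 74 mm apart along the rail (the letters tell nothing about the order): a blue line across the plate and rail with a small blank white label at either edge of the plate. Origin on the rail's centre line, on the plate's top face (3 mm above the bench), y along the rail. The four marks lie 67, 141, 215 and 289 mm from the infeed block's origin.
- mark_b: one of four identical place marks, 74 mm apart along the rail (the letters tell nothing about the order): a blue line across the plate and rail with a small blank white label at either edge of the plate. Origin on the rail's centre line, on the plate's top face (3 mm above the bench), y along the rail. The four marks lie 67, 141, 215 and 289 mm from the infeed block's origin.
- mark_c: one of four identical place marks, 74 mm apart along the rail (the letters tell nothing about the order): a blue line across the plate and rail with a small blank white label at either edge of the plate. Origin on the rail's centre line, on the plate's top face (3 mm above the bench), y along the rail. The four marks lie 67, 141, 215 and 289 mm from the infeed block's origin.
- mark_d: one of four identical place marks, 74 mm apart along the rail (the letters tell nothing about the order): a blue line across the plate and rail with a small blank white label at either edge of the plate. Origin on the rail's centre line, on the plate's top face (3 mm above the bench), y along the rail. The four marks lie 67, 141, 215 and 289 mm from the infeed block's origin.
- breaker_4p_centre (a point): Loose light-grey circuit breaker, four poles: 69.5 mm wide, four toggles tied together; about 0.48 kg. Point at its centre, 39 mm above its underside; x along its length, y along its width, z up. All four breakers: 80 mm long (x) up to shoulders at 48 mm; on them, centred, a nose 45 mm long (x), full width, top at 78 mm, toggles to 90 mm. Grip the nose by its two end faces, 45 mm apart along x.
- breaker_3p_centre (a point): Loose light-grey circuit breaker, three poles: 52 mm wide, three toggles tied together; about 0.36 kg. Point at its centre, 39 mm above its underside; x along its length, y along its width, z up. All four have a slot along y in the underside that straddles the rail: 37.4 mm wide, 11 mm deep, its mouth flared to 48 mm. Otherwise like the four-pole.
- breaker_2p_centre (a point): Loose light-grey circuit breaker, two poles: 34.5 mm wide, two toggles tied together; about 0.24 kg. Point at its centre, 39 mm above its underside; x along its length, y along its width, z up. Seated on the rail, each breaker's underside is 7 mm and this point 46 mm above the bench. Otherwise like the four-pole.
- breaker_1p_centre (a point): Loose light-grey circuit breaker, one pole: 17 mm wide, one black toggle; about 0.12 kg. Point at its centre, 39 mm above its underside; x along its length, y along its width, z up. Otherwise like the four-pole.
Mind the look-alikes: they are no part of the job. Leave any red or turquoise look-alike of the part that bears breaker_4p_centre alone.

How it is judged:
At the end, for the whole second after the job is handed in: From the infeed block outward the four-, three-, two- and one-pole breakers stand at the marks, within 10 mm along and 6 mm across the rail, fully down on it (listed point 43 to 49 mm above the bench), upright within 0.08 rad, square within 0.15 rad, released and at rest (horizontal distance between breaker_4p_centre and infeed between 0.057 and 0.077 m and x of breaker_4p_centre in the frame of plate between -0.006 and 0.006 m and z of breaker_4p_centre in the frame of plate between 0.043 and 0.049 m and angle between each of breaker_4p_centre, breaker_3p_centre, breaker_2p_centre, breaker_1p_centre's own z axis and vertical below 0.08 rad and angle between the x axis of each of breaker_4p_centre, breaker_3p_centre, breaker_2p_centre, breaker_1p_centre and the x axis of plate, either way round below 0.15 rad and linear speed of each of breaker_4p, breaker_3p, breaker_2p, breaker_1p below 0.01 m/s and horizontal distance between breaker_3p_centre and infeed between 0.131 and 0.151 m and x of breaker_3p_centre in the frame of plate between -0.006 and 0.006 m and z of breaker_3p_centre in the frame of plate between 0.043 and 0.049 m and horizontal distance between breaker_2p_centre and infeed between 0.205 and 0.225 m and x of breaker_2p_centre in the frame of plate between -0.006 and 0.006 m and z of breaker_2p_centre in the frame of plate between 0.043 and 0.049 m and horizontal distance between breaker_1p_centre and infeed between 0.279 and 0.299 m and x of breaker_1p_centre in the frame of plate between -0.006 and 0.006 m and z of breaker_1p_centre in the frame of plate between 0.043 and 0.049 m); the robot touches nothing.
It fails at once if a breaker is tipped over (more than 0.6 rad from upright) (angle between any of breaker_1p_centre, breaker_2p_centre, breaker_3p_centre, breaker_4p_centre's own z axis and vertical above 0.6 rad).
It also fails if it takes over 128 s, if anything falls off the work surface, if the arm or the gripper's body presses on something with over 40 N, if the wrist force passes 120 N, or if a joint passes its speed limit or range.

## Working session

There is one attempt and no reset: what is moved stays moved. The work goes in short steps, Python scripts to look and compute and a tool call to move; the robot and the scene stay as the last step left them, time stands still between calls to the robot, and variables do not carry over. Pictures are saved under pics/ and viewed, at most 14 in all, crops included, and the job is handed in when it is done.

Besides the shell and the picture viewer there is one more tool, called as name([rows], argument=value, ...), one row to a line, values as JSON. arm_command: Moves the arm, as the interface text tells. Its arguments: {"type":"object","properties":{"deltas":{"type":"array"},"jaw":{"type":"number"},"force":{"type":"number"}},"required":["deltas"]}

```bash
mkdir -p pics
python3 - <<'E'
from cell import ctrl
import cv2
for n in ("top","side"):
    d=ctrl.get_image(n); cv2.imwrite(f"pics/{n}0.png",d["image"]); print(n,d["mtx"],d["dist_coeffs"],d["R"],d["t"])
print(ctrl.sense())
E
```

```text
top [[484.36394228   0.         317.15785253]
 [  0.         484.36394228 243.5240935 ]
 [  0.           0.           1.        ]] [0.00090422 0.         0.         0.         0.        ] [[-0.00272176 -0.9998509  -0.01705186]
 [-0.99318914  0.00468908 -0.1164188 ]
 [ 0.1164814   0.01661886 -0.99305382]] [-0.15177059  0.48882243  1.23122454]
side [[535.5248391    0.         316.45399972]
 [  0.         535.5248391  238.7940441 ]
 [  0.           0.           1.        ]] [-0.15602565  0.          0.          0.          0.        ] [[ 0.97992393 -0.19780125 -0.02497494]
 [-0.11088085 -0.43658508 -0.89280396]
 [ 0.16569405  0.87764921 -0.44975254]] [-0.51874181  0.03983988  1.38574982]
{'clock': 0.1, 'joints': array([-1.17397497e+00,  4.23783295e-01,  1.63058777e+00, -9.95732079e-06,
        1.08860513e+00, -1.90042541e-02]), 'joint_vel': array([ 4.03109015e-04, -1.06930612e-03, -8.78856148e-04,  7.18847976e-05,
       -3.05051930e-04,  1.14269502e-03]), 'tau': array([-7.72920544e-05, -5.58426905e+01, -2.82443923e+01, -7.63627463e-05,
        2.97607156e-03, -2.78926620e-06]), 'tool_pos': array([ 0.25229803, -0.57128625,  0.23062178]), 'tool_rot': array([ 9.78463170e-01,  2.06420317e-01, -1.34235679e-04, -6.78631720e-04]), 'ft_force': array([0.0567282 , 0.35417474, 0.39489203]), 'torque': array([-0.016631  ,  0.01709734, -0.02119387]), 'finger_force': 0.0, 'finger_gap': 1.0005017973829413}
```

View pics/top0.png

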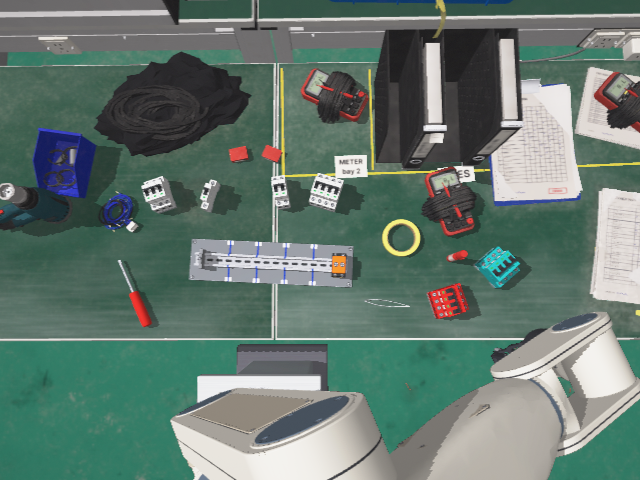

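View pics/side0.png

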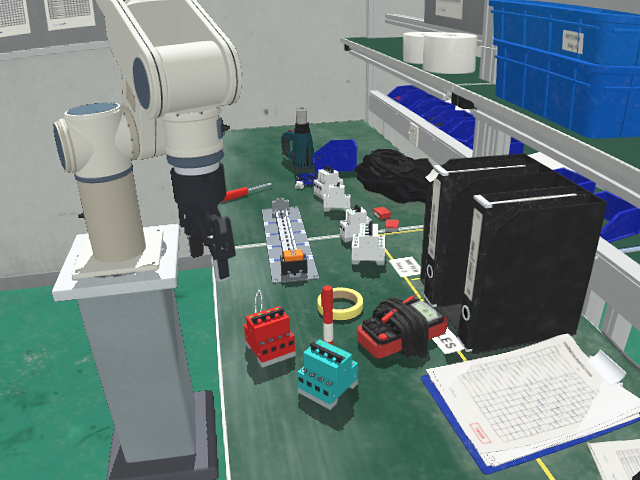

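Candidates for breaker_4p, top image: the white four-toggle one (326,190), the red look-alike (448,301) and the turquoise look-alike (498,267). The white ones at (157,195), (209,193) and (280,191) look like the 3p, 1p and 2p. The infeed is orange at (340,263). I'll check this choice in a crop.

```bash
cat > h.py <<'E'
import numpy as np, cv2
from cell import ctrl
def ray(d,uv):
    n=cv2.undistortPoints(np.float64(uv).reshape(-1,1,2),d["mtx"],d["dist_coeffs"]).reshape(-1,2)
    R=np.array(d["R"]);C=-R.T@np.array(d["t"])
    return C,np.c_[n,np.ones(len(n))]@R
def plane(d,uv,z):
    C,v=ray(d,uv); return (C+v*((z-C[2])/v[:,2])[:,None])[:,:2]
def proj(d,X):
    X=np.float64(X).reshape(-1,3); return cv2.projectPoints(X,cv2.Rodrigues(np.array(d["R"]))[0],np.array(d["t"]),d["mtx"],d["dist_coeffs"])[0].reshape(-1,2)
E
python3 - <<'E'
from h import *
d=ctrl.get_image("top"); im=d["image"]; print(ray(d,[[0,0]])[0])
cv2.imwrite("pics/c1.png",cv2.resize(im[165:295,130:370],None,fx=3.33,fy=3.33,interpolation=cv2.INTER_CUBIC))
hsv=cv2.cvtColor(im,cv2.COLOR_BGR2HSV)
m=((hsv[...,1]<50)&(hsv[...,2]>90)).astype(np.uint8)
m[:165]=0;m[225:]=0;m[:,:130]=0;m[:,346:]=0
m=cv2.morphologyEx(m,cv2.MORPH_CLOSE,np.ones((3,3)))
for c in cv2.findContours(m,0,2)[0]:
    if cv2.contourArea(c)>60:print("br",cv2.boundingRect(c),cv2.minAreaRect(c))
b=((abs(hsv[...,0].astype(int)-115)<12)&(hsv[...,1]>100)).astype(np.uint8);b[:235]=0;b[292:]=0;b[:,:185]=0;b[:,360:]=0
for c in cv2.findContours(b,0,2)[0]:
    if cv2.contourArea(c)>2:print("blue",cv2.boundingRect(c))
o=((abs(hsv[...,0].astype(int)-14)<8)&(hsv[...,1]>150)).astype(np.uint8);o[:235]=0;o[292:]=0;o[:,:320]=0;o[:,360:]=0
for c in cv2.findContours(o,0,2)[0]:
    r=cv2.minAreaRect(c);print("or",r,plane(d,[r[0]],.057)) if r[1][0]>3 else 0
E
```

```text
[ 0.3416653  -0.17450164  1.27699239]
br (184, 179, 36, 45) ((201.5, 201.0), (44.0, 35.0), 90.0)
br (141, 176, 36, 38) ((157.65000915527344, 194.95001220703125), (35.10127639770508, 27.828041076660156), 71.56504821777344)
br (308, 165, 38, 47) ((326.0780029296875, 184.5734100341797), (31.895614624023438, 48.3702278137207), 16.699243545532227)
br (271, 165, 20, 60) ((280.4826965332031, 194.34254455566406), (59.111114501953125, 18.519901275634766), 88.49256896972656)
blue (312, 269, 2, 13)
blue (284, 268, 2, 12)
blue (255, 266, 3, 13)
blue (227, 265, 3, 13)
blue (313, 248, 2, 11)
blue (284, 247, 3, 11)
blue (256, 242, 3, 15)
blue (228, 241, 3, 15)
or ((338.5, 264.5), (17.0, 13.0), 90.0) [[ 0.43125565 -0.20776474]]
```

View pics/c1.png

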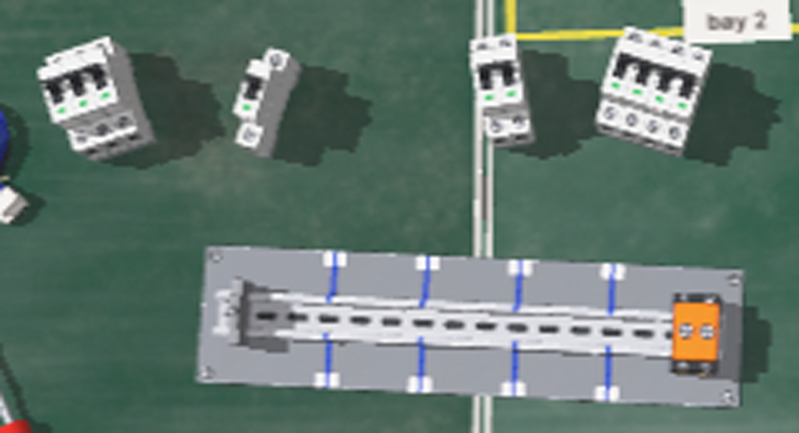

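The crop confirms left to right: 3p (three toggles), 1p, 2p and white 4p (four toggles). The plate is tilted slightly and the infeed is at the right (-y) end. Next I'll enlarge each breaker to pick its corners.

Run:
```python
from h import *
d=ctrl.get_image("top"); im=d["image"]
t=[cv2.resize(im[y:y+42,x:x+50],None,fx=8,fy=7,interpolation=cv2.INTER_CUBIC) for x,y in ((137,172),(184,175),(260,168),(303,168))]
cv2.imwrite("pics/c2.png",np.vstack([np.hstack(t[:2]),np.hstack(t[2:])]))
P=lambda c:[[130+a/3.33,165+b/3.33] for a,b in c]
pc=plane(d,P([(205,247),(743,270),(738,406),(197,381)]),.003);print("plate",pc,pc.mean(0))
print("marks far",plane(d,[[228.5,246],[256.9,248],[285,252],[313.5,253]],.003))
print("marks near",plane(d,[[228,271],[256,272],[284.5,274],[312.5,275]],.003))
```

```text
plate [[ 0.5043428   0.18131248]
 [ 0.4838448  -0.24825403]
 [ 0.37628452 -0.24310514]
 [ 0.3973847   0.18472242]] [ 0.4404642  -0.03133106]
marks far [[ 0.48559201  0.08228291]
 [ 0.47990551  0.00664013]
 [ 0.46891895 -0.06801166]
 [ 0.46592992 -0.14344389]]
marks near [[ 0.4191963   0.08236725]
 [ 0.4162808   0.0082669 ]
 [ 0.41073643 -0.06698613]
 [ 0.40784    -0.14070713]]
```

View pics/c2.png

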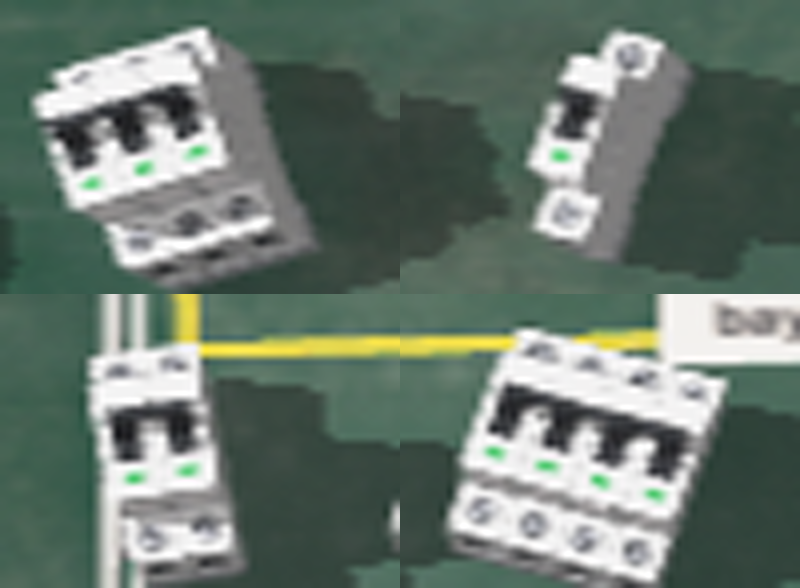

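Run:
```python
from h import *
d=ctrl.get_image("top")
B={'3p':((137,172),(0,0),[(53,75),(208,28)],[(125,268),(275,225)],[(72,208),(230,165)],.052),
'1p':((184,175),(400,0),[(612,30),(668,48)],[(535,228),(582,243)],[(528,165),(575,180)],.017),
'2p':((260,168),(0,294),[(90,360),(195,345)],[(128,555),(232,540)],[(112,505),(215,485)],.0345),
'4p':((303,168),(400,294),[(520,330),(725,380)],[(448,530),(657,583)],[(460,465),(668,525)],.0695)}
for k,(o,q,F,N,T,w) in B.items():
    P=lambda c:[[o[0]+(a-q[0])/8,o[1]+(b-q[1])/7] for a,b in c]
    f=plane(d,P(F),.048);n=plane(d,P(N),.048);t=plane(d,P(T),.078)
    ax=f.mean(0)-n.mean(0); L=np.linalg.norm(ax)
    wd=lambda e:e[1]-e[0]
    yw=np.arctan2(ax[1],ax[0]); yws=[np.arctan2(wd(e)[0],-wd(e)[1]) for e in (f,n,t)]
    c=(f.mean(0)+n.mean(0))/2; y=np.mean(yws); c2=t.mean(0)+.0225*np.array([np.cos(y),np.sin(y)])
    print(k,c.round(4),c2.round(4),"L",L.round(4),"w",[np.linalg.norm(wd(e)).round(4) for e in (f,n,t)],"yaw",yw.round(3),np.round(yws,3))
```

```text
3p [0.6195 0.2607] [0.6201 0.2611] L 0.0782 w [np.float64(0.0532), np.float64(0.0508), np.float64(0.0521)] yaw 0.33 [0.337 0.318 0.303]
1p [0.6151 0.1267] [0.6165 0.1264] L 0.0781 w [np.float64(0.0197), np.float64(0.0164), np.float64(0.0161)] yaw -0.323 [-0.361 -0.356 -0.357]
2p [ 0.6253 -0.0584] [ 0.6239 -0.0581] L 0.0748 w [np.float64(0.0346), np.float64(0.034), np.float64(0.0333)] yaw 0.17 [0.159 0.16  0.216]
4p [ 0.6224 -0.1783] [ 0.6225 -0.1774] L 0.0792 w [np.float64(0.0692), np.float64(0.0703), np.float64(0.0692)] yaw -0.295 [-0.285 -0.292 -0.33 ]
```

```bash
cat > plan.py <<'E'
import sys,json,numpy as np
from cell import ctrl
# plan.py x y z psi [x y z psi ...]  : breaker yaw psi -> tool heading psi+pi/2
s=ctrl.sense(); q=s["tool_rot"]; th=2*np.arctan2(q[1],q[0]); th=(th+np.pi)%(2*np.pi)-np.pi
p=np.array(s["tool_pos"]); print("at",p.round(4),"psi",round(th-np.pi/2,4),"tilt",np.round(q[2:],4),"gap",round(s["finger_gap"],3),"t",s["clock"],"f",np.round(s["ft_force"],1))
a=list(map(float,sys.argv[1:])); rows=[]
while a:
    (x,y,z,ps),a=a[:4],a[4:]; T=np.array([x,y,z]);tt=ps+np.pi/2
    n=max(1,int(np.ceil(max(np.linalg.norm(T-p)/.036,abs(np.degrees(tt-th))/6.5))))
    for k in range(n,0,-1):
        D=(T-p)/k; c,sn=np.cos(th),np.sin(th)
        t=np.round([100*(D[0]*c+D[1]*sn),100*(D[0]*sn-D[1]*c),-100*D[2]],1)
        r=round(-np.degrees(tt-th)/k,1)
        rows.append([t.tolist(),r]); u=t/100
        p=p+[u[0]*c+u[1]*sn,u[0]*sn-u[1]*c,-u[2]]; th-=np.radians(r)
while len(rows)%5: rows.append([[0,0,0],0])
for i in range(0,len(rows),5): print(json.dumps(rows[i:i+5]))
E
python3 plan.py .6225 -.178 .15 -.295
```

```text
at [ 0.2524 -0.5715  0.2309] psi -1.155 tilt [-0.0001 -0.0004] gap 1.001 t 0.25 f [ 0.3  0.  -0.4]
[[[3.1, -1.3, 0.5], -3.1], [[3.2, -1.1, 0.5], -3.1], [[3.2, -1.0, 0.5], -3.1], [[3.3, -0.8, 0.5], -3.1], [[3.3, -0.6, 0.5], -3.1]]
[[[3.4, -0.4, 0.5], -3.1], [[3.4, -0.3, 0.5], -3.1], [[3.4, -0.1, 0.5], -3.1], [[3.4, 0.1, 0.5], -3.1], [[3.3, 0.3, 0.5], -3.1]]
[[[3.3, 0.5, 0.5], -3.0], [[3.3, 0.6, 0.5], -3.1], [[3.3, 0.8, 0.5], -3.0], [[3.2, 1.0, 0.5], -3.1], [[3.2, 1.2, 0.5], -3.0]]
[[[3.1, 1.3, 0.6], -3.1], [[0, 0, 0], 0], [[0, 0, 0], 0], [[0, 0, 0], 0], [[0, 0, 0], 0]]
```

arm_command([
  [[3.1,-1.3,0.5],-3.1],
  [[3.2,-1.1,0.5],-3.1],
  [[3.2,-1.0,0.5],-3.1],
  [[3.3,-0.8,0.5],-3.1],
  [[3.3,-0.6,0.5],-3.1],
], jaw=0, force=40)

```text
clock: 0.67
tool_pos: [0.3689, -0.448, 0.2061]
tool_rot: [0.941, 0.338, 0.0, -0.0]
ft_force: [1.1, 0.1, -0.6]
finger_gap: 0.998
finger_force: 0.0
```

arm_command([
  [[3.4,-0.4,0.5],-3.1],
  [[3.4,-0.3,0.5],-3.1],
  [[3.4,-0.1,0.5],-3.1],
  [[3.4,0.1,0.5],-3.1],
  [[3.3,0.3,0.5],-3.1],
])

```text
clock: 1.08
tool_pos: [0.4851, -0.3241, 0.1811]
tool_rot: [0.887, 0.462, 0.0, 0.0]
ft_force: [-0.4, 0.1, 0.4]
finger_gap: 1.0
finger_force: 0.0
```

arm_command([
  [[3.3,0.5,0.5],-3.0],
  [[3.3,0.6,0.5],-3.1],
  [[3.3,0.8,0.5],-3.0],
  [[3.2,1.0,0.5],-3.1],
  [[3.2,1.2,0.5],-3.0],
])

```text
clock: 1.5
tool_pos: [0.6004, -0.2013, 0.156]
tool_rot: [0.818, 0.575, -0.0, -0.0]
ft_force: [0.1, -1.0, -0.4]
finger_gap: 0.997
finger_force: 0.0
```

arm_command([
  [[3.1,1.3,0.6],-3.1],
  [[0,0,0],0],
  [[0,0,0],0],
  [[0,0,0],0],
  [[0,0,0],0],
])

```text
clock: 1.92
tool_pos: [0.6216, -0.1788, 0.1504]
tool_rot: [0.804, 0.595, -0.0, -0.0]
ft_force: [0.7, -0.5, -0.0]
finger_gap: 1.0
finger_force: 0.0
```

```bash
python3 plan.py .6225 -.178 .05 -.295;python3 -c "
from h import *
d=ctrl.get_image('side');cv2.imwrite('pics/s1.png',cv2.resize(d['image'][160:310,230:430],None,fx=3.5,fy=3.5))"
```

```text
at [ 0.6216 -0.1788  0.1504] psi -0.2958 tilt [-0.0002 -0.0001] gap 1.0 t 1.9167 f [ 0.7 -0.5 -0. ]
[[[0.0, 0.0, 3.3], -0.0], [[0.1, 0.0, 3.4], -0.0], [[0.0, 0.1, 3.3], -0.0], [[0, 0, 0], 0], [[0, 0, 0], 0]]
```

View pics/s1.png

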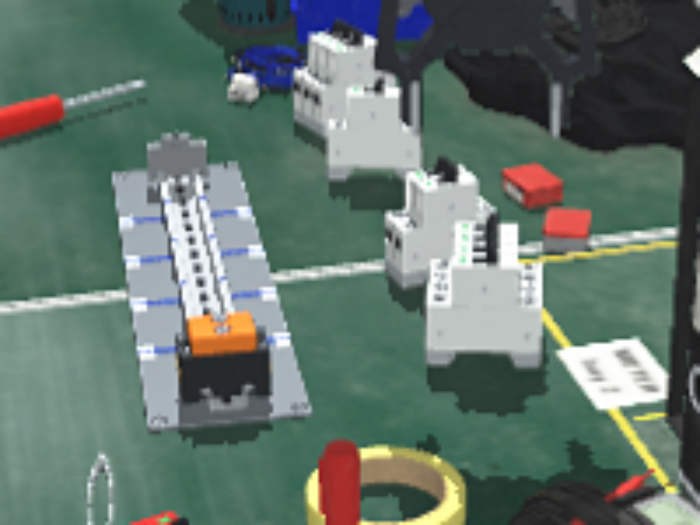

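The side crop shows the fingers at (415,90) and (555,90), centred over the 4p nose at (485,240). I'll descend and close.

arm_command([
  [[0.0,0.0,3.3],0],
  [[0.1,0.0,3.4],0],
  [[0.0,0.1,2.3],0],
  [[0,0,1.0],0],
  [[0,0,0],0],
])

```text
clock: 2.38
tool_pos: [0.6214, -0.1777, 0.0481]
tool_rot: [0.804, 0.595, -0.001, -0.002]
ft_force: [0.0, -0.1, 0.5]
finger_gap: 0.997
finger_force: 0.0
```

arm_command([
  [[0,0,0],0],
  [[0,0,0],0],
  [[0,0,0],0],
  [[0,0,0],0],
  [[0,0,0],0],
], jaw=255, force=50)

```text
clock: 2.8
tool_pos: [0.6247, -0.1779, 0.0524]
tool_rot: [0.803, 0.596, 0.001, 0.001]
ft_force: [0.1, -1.4, 6.1]
finger_gap: 0.517
finger_force: 53.1
```

arm_command([
  [[0,0,0],0],
  [[0,0,0],0],
  [[0,0,-0.3],0],
  [[0,0,-0.7],0],
  [[0,0,0],0],
])

```text
clock: 3.22
tool_pos: [0.6241, -0.1774, 0.0617]
tool_rot: [0.803, 0.596, 0.0, 0.001]
ft_force: [-0.2, 0.1, -3.0]
finger_gap: 0.515
finger_force: 51.9
```

```bash
python3 plan.py .6225 -.178 .11 -.295 .4348 -.1416 .11 -.0485
```

```text
at [ 0.6241 -0.1774  0.0617] psi -0.2945 tilt [0.0004 0.0005] gap 0.515 t 3.2167 f [-0.2  0.1 -3. ]
[[[-0.1, -0.1, -2.4], 0.0], [[-0.0, -0.0, -2.4], 0.0], [[-0.3, -3.2, -0.0], -2.3], [[-0.2, -3.2, -0.0], -2.4], [[-0.1, -3.2, -0.0], -2.3]]
[[[0.1, -3.2, -0.0], -2.4], [[0.2, -3.2, -0.0], -2.3], [[0.3, -3.1, -0.0], -2.4], [[0, 0, 0], 0], [[0, 0, 0], 0]]
```

arm_command([
  [[-0.1,-0.1,-1.5],0],
  [[0,0,-2.4],0],
  [[0,0,-2.4],0],
  [[-0.3,-3.2,0],-2.3],
  [[-0.2,-3.2,0],-2.4],
])

```text
clock: 3.63
tool_pos: [0.5613, -0.1661, 0.1262]
tool_rot: [0.777, 0.629, 0.002, 0.003]
ft_force: [-1.2, -0.1, -3.9]
finger_gap: 0.517
finger_force: 52.9
```

arm_command([
  [[-0.1,-3.2,0],-2.3],
  [[0.1,-3.2,0],-2.4],
  [[0.2,-3.2,0],-2.3],
  [[0.3,-3.0,0],-2.4],
  [[0,0,0],0],
])

```text
clock: 4.05
tool_pos: [0.428, -0.1392, 0.123]
tool_rot: [0.723, 0.69, -0.002, -0.004]
ft_force: [-0.8, 0.9, -4.8]
finger_gap: 0.515
finger_force: 53.2
```

arm_command([
  [[0,0,1.5],0],
  [[0,0,1.5],0],
  [[0,0,1.0],0],
  [[0,0,0],0],
  [[0,0,0],0],
])

```text
clock: 4.47
tool_pos: [0.4353, -0.1413, 0.0833]
tool_rot: [0.724, 0.69, -0.0, -0.0]
ft_force: [-0.4, 0.2, -4.7]
finger_gap: 0.516
finger_force: 53.1
```

```bash
python3 plan.py .4358 -.1416 .075 -.0485;python3 -c "
from h import *
d=ctrl.get_image('side');cv2.imwrite('pics/s2.png',cv2.resize(d['image'][190:290,240:360],None,fx=5,fy=5))"
```

```text
at [ 0.4353 -0.1413  0.0833] psi -0.0485 tilt [-0.0002 -0.0005] gap 0.516 t 4.4667 f [-0.4  0.2 -4.7]
[[[-0.0, 0.0, 0.8], -0.0], [[0, 0, 0], 0], [[0, 0, 0], 0], [[0, 0, 0], 0], [[0, 0, 0], 0]]
```

View pics/s2.png

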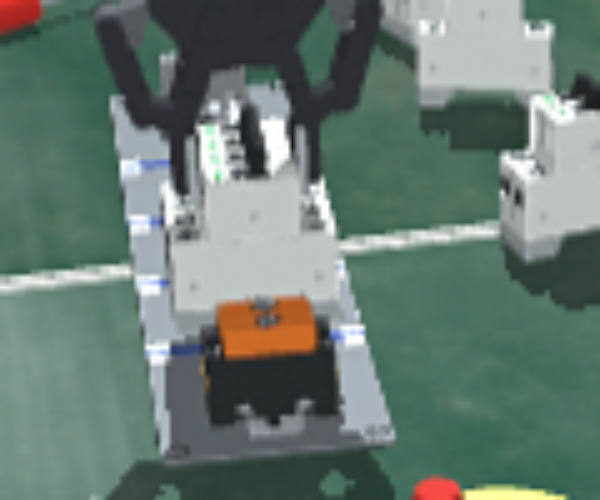

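The 4p is held squarely over the rail behind the infeed (breaker centre at about (256,270) in the crop). I'll lower it.

arm_command([
  [[0,0,0.6],0],
  [[0,0,0.4],0],
  [[0,0,0.3],0],
  [[0,0,0.3],0],
  [[0,0,0.2],0],
])

```text
clock: 4.93
tool_pos: [0.4353, -0.1414, 0.065]
tool_rot: [0.724, 0.69, -0.0, -0.0]
ft_force: [-0.5, -0.5, -3.9]
finger_gap: 0.516
finger_force: 53.3
```

arm_command([
  [[0,0,0.2],0],
  [[0,0,0.2],0],
  [[0,0,0.1],0],
  [[0,0,0.1],0],
  [[0,0,0],0],
])

```text
clock: 5.35
tool_pos: [0.4355, -0.1414, 0.0594]
tool_rot: [0.724, 0.69, 0.0, 0.0]
ft_force: [-0.2, -0.2, -3.9]
finger_gap: 0.516
finger_force: 53.3
```

arm_command([
  [[0,0,0.1],0],
  [[0,0,0.1],0],
  [[0,0,0.1],0],
  [[0,0,0.1],0],
  [[0,0,0],0],
])

```text
clock: 5.77
tool_pos: [0.4356, -0.1415, 0.0592]
tool_rot: [0.724, 0.69, 0.0, 0.0]
ft_force: [-15.5, 4.2, 59.9]
finger_gap: 0.519
finger_force: 61.0
```

arm_command([
  [[0,0,-0.2],0],
  [[0,0,-0.2],0],
  [[0,0,0],0],
  [[0,0,0],0],
  [[0,0,0],0],
])

```text
clock: 6.18
tool_pos: [0.4357, -0.1415, 0.0594]
tool_rot: [0.724, 0.69, 0.0, 0.0]
ft_force: [-0.6, 0.3, 5.3]
finger_gap: 0.518
finger_force: 54.5
```

arm_command([
  [[0,0,0],0],
  [[0,0,0],0],
  [[0,0,0],0],
  [[0,0,0],0],
  [[0,0,0],0],
], jaw=0)

```text
clock: 6.6
tool_pos: [0.4354, -0.1414, 0.0592]
tool_rot: [0.724, 0.69, -0.0, -0.0]
ft_force: [-0.7, -0.1, -0.3]
finger_gap: 0.997
finger_force: 0.0
```

arm_command([
  [[0,0,-1.0],0],
  [[0,0,-2.5],0],
  [[0,0,-2.5],0],
  [[0,0,-2.0],0],
  [[0,0,0],0],
])

```text
clock: 7.02
tool_pos: [0.4377, -0.1422, 0.1433]
tool_rot: [0.724, 0.69, 0.002, 0.003]
ft_force: [1.2, 0.9, 0.3]
finger_gap: 1.001
finger_force: 0.0
```

```bash
python3 plan.py .6215 .261 .14 .325
```

```text
at [ 0.4377 -0.1422  0.1433] psi -0.0485 tilt [0.0015 0.003 ] gap 1.001 t 7.0167 f [1.2 0.9 0.3]
[[[3.2, 1.3, 0.0], -1.6], [[3.1, 1.3, 0.0], -1.6], [[3.1, 1.4, 0.0], -1.7], [[3.0, 1.5, 0.0], -1.6], [[3.0, 1.6, 0.0], -1.7]]
[[[3.0, 1.7, 0.0], -1.6], [[2.9, 1.8, 0.0], -1.7], [[2.8, 1.9, 0.1], -1.6], [[2.8, 2.0, 0.0], -1.7], [[2.7, 2.0, 0.1], -1.6]]
[[[2.7, 2.1, 0.0], -1.7], [[2.6, 2.2, 0.1], -1.6], [[2.6, 2.3, 0.0], -1.7], [[0, 0, 0], 0], [[0, 0, 0], 0]]
```

arm_command([
  [[3.2,1.3,0.0],-1.6],
  [[3.1,1.3,0.0],-1.6],
  [[3.1,1.4,0.0],-1.7],
  [[3.0,1.5,0.0],-1.6],
  [[3.0,1.6,0.0],-1.7],
])

```text
clock: 7.43
tool_pos: [0.5054, 0.0148, 0.1394]
tool_rot: [0.672, 0.74, -0.0, -0.0]
ft_force: [0.6, -1.0, -0.5]
finger_gap: 0.999
finger_force: 0.0
```

arm_command([
  [[3.0,1.7,0.0],-1.6],
  [[2.9,1.8,0.0],-1.7],
  [[2.8,1.9,0.1],-1.6],
  [[2.8,2.0,0.0],-1.7],
  [[2.7,2.0,0.1],-1.6],
])

```text
clock: 7.85
tool_pos: [0.5771, 0.1697, 0.1373]
tool_rot: [0.618, 0.787, -0.0, -0.0]
ft_force: [1.0, -0.6, 0.3]
finger_gap: 1.0
finger_force: 0.0
```

arm_command([
  [[2.7,2.1,0.0],-1.7],
  [[2.6,2.2,0.1],-1.6],
  [[2.6,2.3,0.0],-1.7],
  [[0,0,0],0],
  [[0,0,0],0],
])

```text
clock: 8.27
tool_pos: [0.6195, 0.2632, 0.1357]
tool_rot: [0.582, 0.813, -0.0, -0.0]
ft_force: [1.1, -0.8, 0.2]
finger_gap: 1.002
finger_force: 0.0
```

arm_command([
  [[0,0,0],0],
  [[0,0,0],0],
  [[0,0,0],0],
  [[0,0,0],0],
  [[0,0,0],0],
])

```text
clock: 8.68
tool_pos: [0.6196, 0.2608, 0.1365]
tool_rot: [0.584, 0.812, -0.0, 0.0]
ft_force: [-0.2, 0.1, 0.2]
finger_gap: 1.001
finger_force: 0.0
```

```bash
python3 plan.py .621 .261 .05 .325
```

```text
at [0.6196 0.2608 0.1365] psi 0.324 tilt [-0.  0.] gap 1.001 t 8.6833 f [-0.2  0.1  0.2]
[[[-0.0, 0.0, 2.9], -0.0], [[-0.0, 0.1, 2.9], -0.0], [[-0.0, 0.0, 2.9], -0.1], [[0, 0, 0], 0], [[0, 0, 0], 0]]
```

arm_command([
  [[0,0,2.9],0],
  [[0,0.1,2.9],0],
  [[0,0,2.0],0],
  [[0,0,0.8],0],
  [[0,0,0],0],
])

```text
clock: 9.1
tool_pos: [0.6191, 0.261, 0.0482]
tool_rot: [0.584, 0.812, -0.002, -0.001]
ft_force: [-0.7, 0.7, 0.2]
finger_gap: 1.001
finger_force: 0.0
```

arm_command([
  [[0,0,0],0],
  [[0,0,0],0],
  [[0,0,0],0],
  [[0,0,0],0],
  [[0,0,0],0],
], jaw=255)

```text
clock: 9.52
tool_pos: [0.6219, 0.2624, 0.0522]
tool_rot: [0.583, 0.812, 0.001, 0.001]
ft_force: [1.1, -0.3, 6.0]
finger_gap: 0.514
finger_force: 51.5
```

arm_command([
  [[0,0,0],0],
  [[0,0,0],0],
  [[0,0,0],0],
  [[0,0,0],0],
  [[0,0,0],0],
])

```text
clock: 9.93
tool_pos: [0.6218, 0.2624, 0.0522]
tool_rot: [0.583, 0.812, 0.001, 0.001]
ft_force: [1.3, -0.1, 6.5]
finger_gap: 0.522
finger_force: 51.5
```

```bash
python3 plan.py .6196 .2612 .14 .325 .4389 -.0677 .14 -.0485
```

```text
at [0.6218 0.2624 0.0522] psi 0.3251 tilt [0.0013 0.0008] gap 0.522 t 9.9333 f [ 1.3 -0.1  6.5]
[[[-0.0, -0.1, -2.9], 0.0], [[-0.0, -0.1, -2.9], 0.0], [[-0.0, -0.1, -3.0], 0.0], [[-2.3, -2.5, 0.0], 1.9], [[-2.4, -2.4, 0.0], 2.0]]
[[[-2.5, -2.3, 0.0], 1.9], [[-2.6, -2.3, 0.0], 2.0], [[-2.6, -2.2, 0.0], 1.9], [[-2.7, -2.1, 0.0], 2.0], [[-2.8, -2.0, 0.0], 1.9]]
[[[-2.8, -1.9, 0.0], 2.0], [[-2.9, -1.8, 0.0], 1.9], [[-3.0, -1.7, 0.0], 2.0], [[-3.0, -1.6, 0.0], 1.9], [[0, 0, 0], 0]]
```

arm_command([
  [[0,0,-2.0],0],
  [[0,0,-3.5],0],
  [[0,0,-3.5],0],
  [[0,0,-1.8],0],
  [[-2.3,-2.5,0.0],1.9],
])

```text
clock: 10.35
tool_pos: [0.6099, 0.2371, 0.1646]
tool_rot: [0.596, 0.803, 0.006, 0.003]
ft_force: [1.4, -0.9, -2.5]
finger_gap: 0.52
finger_force: 53.1
```

arm_command([
  [[-2.4,-2.4,0.0],2.0],
  [[-2.5,-2.3,0.0],1.9],
  [[-2.6,-2.3,0.0],2.0],
  [[-2.6,-2.2,0.0],1.9],
  [[-2.7,-2.1,0.0],2.0],
])

```text
clock: 10.77
tool_pos: [0.5208, 0.081, 0.1584]
tool_rot: [0.664, 0.748, -0.0, -0.0]
ft_force: [0.1, -0.7, -3.8]
finger_gap: 0.517
finger_force: 53.1
```

arm_command([
  [[-2.8,-2.0,0.0],1.9],
  [[-2.8,-1.9,0.0],2.0],
  [[-2.9,-1.8,0.0],1.9],
  [[-3.0,-1.7,0.0],2.0],
  [[-3.0,-1.6,0.0],1.9],
])

```text
clock: 11.18
tool_pos: [0.4387, -0.0686, 0.1585]
tool_rot: [0.724, 0.689, -0.0, 0.0]
ft_force: [1.4, -0.5, -3.1]
finger_gap: 0.516
finger_force: 53.1
```

arm_command([
  [[0,0,0],0],
  [[0,0,0],0],
  [[0,0,0],0],
  [[0,0,0],0],
  [[0,0,0],0],
])

```text
clock: 11.6
tool_pos: [0.4406, -0.0668, 0.1584]
tool_rot: [0.723, 0.69, 0.0, 0.0]
ft_force: [0.1, 0.4, -3.0]
finger_gap: 0.512
finger_force: 53.1
```

```bash
python3 plan.py .4389 -.0677 .085 -.0485
```

```text
at [ 0.4406 -0.0668  0.1584] psi -0.0469 tilt [0.0002 0.0001] gap 0.512 t 11.6 f [ 0.1  0.4 -3. ]
[[[-0.0, -0.1, 2.4], 0.0], [[-0.1, -0.0, 2.5], 0.0], [[-0.0, -0.1, 2.4], 0.1], [[0, 0, 0], 0], [[0, 0, 0], 0]]
```

arm_command([
  [[-0.1,-0.1,2.4],0],
  [[0,-0.1,2.5],0],
  [[0,0,2.2],0],
  [[0,0,0.5],0],
  [[0,0,0.3],0],
])

```text
clock: 12.02
tool_pos: [0.4375, -0.0676, 0.0783]
tool_rot: [0.724, 0.69, -0.001, -0.001]
ft_force: [-0.6, 0.3, -2.6]
finger_gap: 0.519
finger_force: 53.0
```

arm_command([
  [[0,0,0.4],0],
  [[0,0,0.4],0],
  [[0,0,0.3],0],
  [[0,0,0.3],0],
  [[0,0,0.2],0],
])

```text
clock: 12.43
tool_pos: [0.4383, -0.0685, 0.0635]
tool_rot: [0.724, 0.69, 0.0, 0.0]
ft_force: [0.0, 0.1, -3.6]
finger_gap: 0.518
finger_force: 53.0
```

arm_command([
  [[0,0,0.2],0],
  [[0,0,0.1],0],
  [[0,0,0.1],0],
  [[0,0,0],0],
  [[0,0,0],0],
])

```text
clock: 12.85
tool_pos: [0.4386, -0.0685, 0.0594]
tool_rot: [0.724, 0.69, 0.0, 0.0]
ft_force: [2.5, -0.7, -4.0]
finger_gap: 0.515
finger_force: 53.2
```

arm_command([
  [[0,0,0.1],0],
  [[0,0,0.1],0],
  [[0,0,0.1],0],
  [[0,0,0],0],
  [[0,0,0],0],
])

```text
clock: 13.27
tool_pos: [0.4387, -0.0686, 0.059]
tool_rot: [0.724, 0.69, 0.0, 0.001]
ft_force: [-6.6, 1.2, 40.3]
finger_gap: 0.517
finger_force: 58.6
```

arm_command([
  [[0,0,-0.1],0],
  [[0,0,-0.2],0],
  [[0,0,0],0],
  [[0,0,0],0],
  [[0,0,0],0],
])

```text
clock: 13.68
tool_pos: [0.4385, -0.0685, 0.0593]
tool_rot: [0.724, 0.69, 0.0, 0.0]
ft_force: [3.6, 0.3, -2.0]
finger_gap: 0.515
finger_force: 53.3
```

arm_command([
  [[0,0,0],0],
  [[0,0,0],0],
  [[0,0,0],0],
  [[0,0,0],0],
  [[0,0,0],0],
], jaw=0)

```text
clock: 14.1
tool_pos: [0.4377, -0.0684, 0.0592]
tool_rot: [0.724, 0.69, -0.0, -0.0]
ft_force: [-0.4, 0.1, -0.4]
finger_gap: 0.995
finger_force: 0.0
```

arm_command([
  [[0,0,-1.0],0],
  [[0,0,-2.5],0],
  [[0,0,-2.5],0],
  [[0,0,-2.0],0],
  [[0,0,0],0],
])

```text
clock: 14.52
tool_pos: [0.4403, -0.0688, 0.1432]
tool_rot: [0.724, 0.69, 0.002, 0.003]
ft_force: [0.5, 0.3, -0.5]
finger_gap: 1.003
finger_force: 0.0
```

```bash
python3 plan.py .625 -.058 .145 .165
```

```text
at [ 0.4403 -0.0688  0.1432] psi -0.0484 tilt [0.0019 0.0026] gap 1.003 t 14.5167 f [ 0.5  0.3 -0.5]
[[[0.3, 3.1, -0.0], -2.0], [[0.2, 3.1, -0.0], -2.0], [[0.1, 3.1, -0.0], -2.1], [[0.0, 3.1, -0.1], -2.0], [[-0.1, 3.0, -0.0], -2.1]]
[[[-0.1, 3.1, -0.1], -2.0], [[0, 0, 0], 0], [[0, 0, 0], 0], [[0, 0, 0], 0], [[0, 0, 0], 0]]
```

arm_command([
  [[0.3,3.1,0],-2.0],
  [[0.2,3.1,0],-2.0],
  [[0.1,3.1,0],-2.1],
  [[0.0,3.1,0],-2.0],
  [[-0.1,3.0,0],-2.1],
])

```text
clock: 14.93
tool_pos: [0.5931, -0.0599, 0.1393]
tool_rot: [0.659, 0.752, -0.0, -0.0]
ft_force: [0.2, -0.3, 0.1]
finger_gap: 0.998
finger_force: 0.0
```

arm_command([
  [[-0.1,3.1,0],-2.0],
  [[0,0,0],0],
  [[0,0,0],0],
  [[0,0,0],0],
  [[0,0,0],0],
])

```text
clock: 15.35
tool_pos: [0.6211, -0.0571, 0.1389]
tool_rot: [0.647, 0.763, -0.001, -0.001]
ft_force: [-0.2, 0.1, 0.0]
finger_gap: 0.997
finger_force: 0.0
```

```bash
python3 plan.py .6248 -.058 .05 .165;python3 -c "
from h import *
d=ctrl.get_image('side');cv2.imwrite('pics/s3.png',cv2.resize(d['image'][150:300,240:420],None,fx=4,fy=4))"
```

```text
at [ 0.6211 -0.0571  0.1389] psi 0.164 tilt [-0.0006 -0.0009] gap 0.997 t 15.35 f [-0.2  0.1  0. ]
[[[-0.0, 0.1, 3.0], -0.0], [[-0.1, 0.1, 2.9], -0.0], [[-0.0, 0.1, 3.0], -0.1], [[0, 0, 0], 0], [[0, 0, 0], 0]]
```

View pics/s3.png

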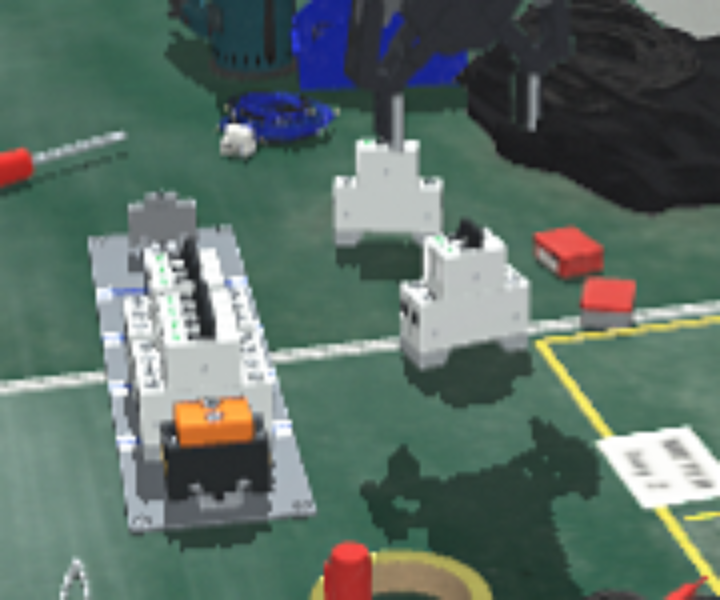

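Both placed breakers sit square on the rail, the 4p at about (200,350) and the 3p at (190,270). The fingers at (395,120) and (530,100) straddle the 2p nose at (470,260). I'll grasp it.

arm_command([
  [[0,0.1,3.0],0],
  [[-0.1,0.1,2.9],0],
  [[0,0.1,2.2],0],
  [[0,0,0.8],0],
  [[0,0,0],0],
])

```text
clock: 15.82
tool_pos: [0.6238, -0.0575, 0.0484]
tool_rot: [0.647, 0.763, -0.001, -0.002]
ft_force: [0.0, -0.9, 0.2]
finger_gap: 1.001
finger_force: 0.0
```

arm_command([
  [[0,0,0],0],
  [[0,0,0],0],
  [[0,0,0],0],
  [[0,0,0],0],
  [[0,0,0],0],
], jaw=255)

```text
clock: 16.23
tool_pos: [0.627, -0.0577, 0.0521]
tool_rot: [0.647, 0.763, 0.001, 0.001]
ft_force: [-0.7, 0.1, 6.2]
finger_gap: 0.519
finger_force: 52.2
```

arm_command([
  [[0,0,0],0],
  [[0,0,0],0],
  [[0,0,0],0],
  [[0,0,0],0],
  [[0,0,0],0],
])

```text
clock: 16.65
tool_pos: [0.627, -0.0577, 0.0521]
tool_rot: [0.647, 0.763, 0.001, 0.001]
ft_force: [-2.8, -0.3, 6.0]
finger_gap: 0.515
finger_force: 52.2
```

```bash
python3 plan.py .6248 -.058 .165 .165 .442 .0057 .165 -.0485
```

```text
at [ 0.627  -0.0577  0.0521] psi 0.1645 tilt [0.0006 0.001 ] gap 0.515 t 16.65 f [-2.8 -0.3  6. ]
[[[0.0, -0.1, -2.8], -0.0], [[0.0, -0.0, -2.8], -0.0], [[0.0, -0.1, -2.8], -0.0], [[0.0, -0.0, -2.9], -0.0], [[1.5, -2.8, 0.0], 2.0]]
[[[1.5, -2.9, 0.0], 2.0], [[1.3, -2.9, 0.0], 2.1], [[1.3, -3.0, 0.0], 2.0], [[1.1, -3.0, 0.0], 2.1], [[1.0, -3.1, 0.0], 2.0]]
```

arm_command([
  [[0,0,-1.5],0],
  [[0,0,-3.0],0],
  [[0,0,-3.0],0],
  [[0,0,-3.0],0],
  [[1.5,-2.8,-0.8],2.0],
])

```text
clock: 17.07
tool_pos: [0.6036, -0.0489, 0.1697]
tool_rot: [0.66, 0.751, 0.004, 0.006]
ft_force: [2.0, 0.1, -2.0]
finger_gap: 0.52
finger_force: 52.4
```

arm_command([
  [[1.5,-2.9,0.0],2.0],
  [[1.3,-2.9,0.0],2.1],
  [[1.3,-3.0,0.0],2.0],
  [[1.1,-3.0,0.0],2.1],
  [[1.0,-3.1,0.0],2.0],
])

```text
clock: 17.48
tool_pos: [0.4419, 0.0063, 0.1638]
tool_rot: [0.725, 0.689, 0.0, 0.0]
ft_force: [0.4, -0.0, -1.6]
finger_gap: 0.515
finger_force: 52.4
```

arm_command([
  [[0,0,0],0],
  [[0,0,0],0],
  [[0,0,0],0],
  [[0,0,0],0],
  [[0,0,0],0],
])

```text
clock: 17.9
tool_pos: [0.4446, 0.0057, 0.1636]
tool_rot: [0.724, 0.69, 0.0, 0.0]
ft_force: [-0.1, -0.2, -1.8]
finger_gap: 0.52
finger_force: 52.5
```

```bash
python3 plan.py .442 .0057 .08 -.0485
```

```text
at [0.4446 0.0057 0.1636] psi -0.0487 tilt [0.0004 0.0004] gap 0.52 t 17.9 f [-0.1 -0.2 -1.8]
[[[-0.0, -0.1, 2.8], -0.0], [[-0.0, -0.1, 2.8], -0.0], [[-0.0, -0.1, 2.8], -0.0], [[0, 0, 0], 0], [[0, 0, 0], 0]]
```

arm_command([
  [[0,-0.1,2.8],0],
  [[0,-0.1,2.8],0],
  [[0,0,2.0],0],
  [[0,0,0.7],0],
  [[0,0,0.4],0],
])

```text
clock: 18.32
tool_pos: [0.4412, 0.0058, 0.0751]
tool_rot: [0.724, 0.69, -0.001, -0.001]
ft_force: [0.0, -0.1, -2.1]
finger_gap: 0.519
finger_force: 52.4
```

arm_command([
  [[0,0,0.4],0],
  [[0,0,0.3],0],
  [[0,0,0.3],0],
  [[0,0,0.2],0],
  [[0,0,0.2],0],
])

```text
clock: 18.73
tool_pos: [0.4418, 0.006, 0.0627]
tool_rot: [0.724, 0.69, 0.0, 0.0]
ft_force: [0.9, -0.8, 0.4]
finger_gap: 0.52
finger_force: 53.0
```

arm_command([
  [[0,0,0.2],0],
  [[0,0,0.1],0],
  [[0,0,0.1],0],
  [[0,0,0],0],
  [[0,0,0],0],
])

```text
clock: 19.15
tool_pos: [0.4424, 0.006, 0.0591]
tool_rot: [0.724, 0.69, 0.001, 0.001]
ft_force: [1.8, -0.1, 6.5]
finger_gap: 0.516
finger_force: 53.6
```

arm_command([
  [[0,0,0.1],0],
  [[0,0,0.1],0],
  [[0,0,0],0],
  [[0,0,-0.1],0],
  [[0,0,-0.1],0],
])

```text
clock: 19.57
tool_pos: [0.4424, 0.006, 0.0592]
tool_rot: [0.724, 0.69, 0.001, 0.001]
ft_force: [3.0, -0.7, -4.2]
finger_gap: 0.513
finger_force: 52.4
```

arm_command([
  [[0,0,0],0],
  [[0,0,0],0],
  [[0,0,0],0],
  [[0,0,0],0],
  [[0,0,0],0],
], jaw=0)

```text
clock: 19.98
tool_pos: [0.441, 0.006, 0.058]
tool_rot: [0.724, 0.69, -0.0, -0.0]
ft_force: [0.6, 1.3, 0.1]
finger_gap: 1.001
finger_force: 0.0
```

arm_command([
  [[0,0,-1.0],0],
  [[0,0,-2.5],0],
  [[0,0,-2.5],0],
  [[0,0,-2.0],0],
  [[0,0,0],0],
])

```text
clock: 20.4
tool_pos: [0.4436, 0.006, 0.1421]
tool_rot: [0.724, 0.69, 0.002, 0.002]
ft_force: [0.9, -0.5, 1.0]
finger_gap: 1.002
finger_force: 0.0
```

```bash
python3 plan.py .6165 .1266 .145 -.345
```

```text
at [0.4436 0.006  0.1421] psi -0.0484 tilt [0.0023 0.0022] gap 1.002 t 20.4 f [ 0.9 -0.5  1. ]
[[[2.1, 2.8, -0.0], 2.8], [[2.3, 2.7, -0.1], 2.8], [[2.4, 2.5, -0.0], 2.8], [[2.5, 2.4, -0.1], 2.9], [[2.7, 2.3, -0.0], 2.8]]
[[[2.8, 2.2, -0.1], 2.9], [[0, 0, 0], 0], [[0, 0, 0], 0], [[0, 0, 0], 0], [[0, 0, 0], 0]]
```

arm_command([
  [[2.1,2.8,0],2.8],
  [[2.3,2.7,0],2.8],
  [[2.4,2.5,0],2.8],
  [[2.5,2.4,0],2.9],
  [[2.7,2.3,0],2.8],
])

```text
clock: 20.82
tool_pos: [0.5856, 0.1074, 0.1381]
tool_rot: [0.804, 0.595, -0.0, -0.0]
ft_force: [-0.2, -0.6, 0.9]
finger_gap: 0.997
finger_force: 0.0
```

arm_command([
  [[2.8,2.2,0],2.9],
  [[0,0,0],0],
  [[0,0,0],0],
  [[0,0,0],0],
  [[0,0,0],0],
])

```text
clock: 21.23
tool_pos: [0.6125, 0.1261, 0.1378]
tool_rot: [0.818, 0.575, -0.001, -0.0]
ft_force: [0.7, -0.9, -0.6]
finger_gap: 1.0
finger_force: 0.0
```

```bash
python3 plan.py .6165 .1266 .05 -.345;python3 -c "
from h import *
d=ctrl.get_image('side');cv2.imwrite('pics/s4.png',cv2.resize(d['image'][140:260,260:400],None,fx=5,fy=5))"
```

```text
at [0.6125 0.1261 0.1378] psi -0.3452 tilt [-0.001  -0.0004] gap 1.0 t 21.2333 f [ 0.7 -0.9 -0.6]
[[[0.1, 0.1, 2.9], -0.0], [[0.0, 0.1, 2.9], -0.0], [[0.1, 0.2, 3.0], -0.0], [[0, 0, 0], 0], [[0, 0, 0], 0]]
```

View pics/s4.png

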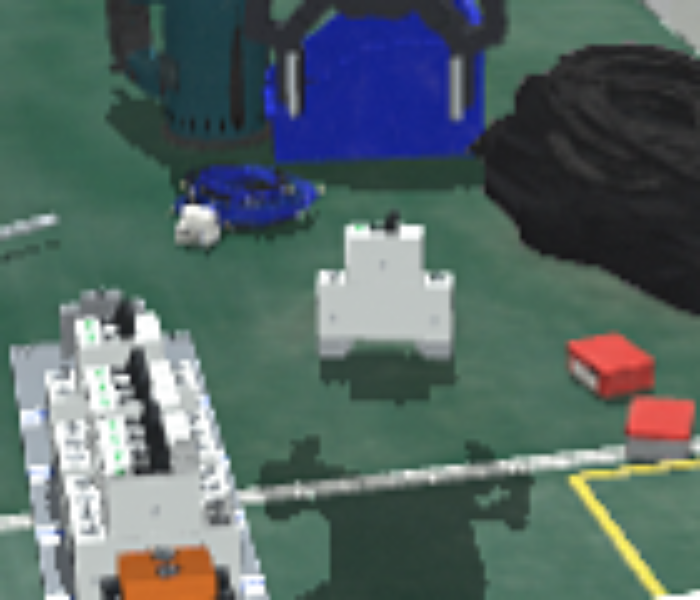

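The 2p, 3p and 4p are seated in line on the rail. The fingers at (290,80) and (465,80) straddle the 1p nose at (385,240). I'll grasp it.

arm_command([
  [[0.1,0.1,2.9],0],
  [[0,0.1,2.9],0],
  [[0.1,0.2,2.2],0],
  [[0,0,0.8],0],
  [[0,0,0],0],
])

```text
clock: 21.7
tool_pos: [0.6165, 0.1265, 0.0484]
tool_rot: [0.818, 0.575, -0.002, -0.001]
ft_force: [-0.3, 0.3, 0.8]
finger_gap: 0.999
finger_force: 0.0
```

arm_command([
  [[0,0,0],0],
  [[0,0,0],0],
  [[0,0,0],0],
  [[0,0,0],0],
  [[0,0,0],0],
], jaw=255)

```text
clock: 22.12
tool_pos: [0.6198, 0.1276, 0.0523]
tool_rot: [0.818, 0.575, 0.001, 0.001]
ft_force: [0.4, -0.0, 6.2]
finger_gap: 0.515
finger_force: 51.7
```

arm_command([
  [[0,0,0],0],
  [[0,0,0],0],
  [[0,0,0],0],
  [[0,0,0],0],
  [[0,0,0],0],
])

```text
clock: 22.53
tool_pos: [0.6197, 0.1277, 0.0523]
tool_rot: [0.818, 0.575, 0.001, 0.001]
ft_force: [-0.3, 0.1, 6.5]
finger_gap: 0.51
finger_force: 51.7
```

```bash
python3 plan.py .617 .1266 .165 -.345 .4456 .0795 .165 -.0485
```

```text
at [0.6197 0.1277 0.0523] psi -0.3451 tilt [0.0013 0.0006] gap 0.51 t 22.5333 f [-0.3  0.1  6.5]
[[[-0.0, -0.1, -2.8], -0.0], [[-0.1, -0.0, -2.8], -0.0], [[-0.0, -0.1, -2.8], -0.0], [[-0.1, -0.0, -2.9], -0.0], [[-2.0, -2.9, 0.0], -3.4]]
[[[-1.9, -3.0, 0.0], -3.4], [[-1.7, -3.1, 0.0], -3.4], [[-1.5, -3.3, 0.0], -3.4], [[-1.3, -3.3, 0.0], -3.4], [[0, 0, 0], 0]]
```

arm_command([
  [[0,0,-1.5],0],
  [[0,0,-3.0],0],
  [[0,0,-3.0],0],
  [[0,0,-3.0],0],
  [[-2.0,-2.9,-0.8],-3.4],
])

```text
clock: 22.95
tool_pos: [0.5927, 0.1201, 0.17]
tool_rot: [0.801, 0.599, 0.007, 0.004]
ft_force: [0.9, 0.7, 1.5]
finger_gap: 0.516
finger_force: 51.5
```

arm_command([
  [[-1.9,-3.0,0.0],-3.4],
  [[-1.7,-3.1,0.0],-3.4],
  [[-1.5,-3.3,0.0],-3.4],
  [[-1.3,-3.3,0.0],-3.4],
  [[0,0,0],0],
])

```text
clock: 23.37
tool_pos: [0.4391, 0.0788, 0.1627]
tool_rot: [0.723, 0.691, -0.003, -0.002]
ft_force: [-1.1, 0.1, -2.2]
finger_gap: 0.513
finger_force: 51.5
```

arm_command([
  [[0,0,0],0],
  [[0,0,0],0],
  [[0,0,0],0],
  [[0,0,0],0],
  [[0,0,0],0],
])

```text
clock: 23.78
tool_pos: [0.448, 0.0806, 0.1633]
tool_rot: [0.724, 0.69, 0.0, 0.0]
ft_force: [0.5, -0.5, -1.4]
finger_gap: 0.518
finger_force: 51.5
```

```bash
python3 plan.py .4456 .0798 .08 -.0485
```

```text
at [0.448  0.0806 0.1633] psi -0.0484 tilt [0.0002 0.0002] gap 0.518 t 23.7833 f [ 0.5 -0.5 -1.4]
[[[-0.0, -0.1, 2.8], 0.0], [[-0.0, -0.1, 2.8], 0.0], [[-0.1, -0.0, 2.7], 0.0], [[0, 0, 0], 0], [[0, 0, 0], 0]]
```

arm_command([
  [[0,-0.1,2.8],0],
  [[-0.1,-0.1,2.8],0],
  [[0,0,2.0],0],
  [[0,0,0.7],0],
  [[0,0,0.4],0],
])

```text
clock: 24.2
tool_pos: [0.4446, 0.0794, 0.0751]
tool_rot: [0.724, 0.69, -0.001, -0.001]
ft_force: [0.4, 0.2, -0.5]
finger_gap: 0.514
finger_force: 51.6
```

arm_command([
  [[0,0,0.4],0],
  [[0,0,0.3],0],
  [[0,0,0.3],0],
  [[0,0,0.2],0],
  [[0,0,0.2],0],
])

```text
clock: 24.62
tool_pos: [0.4456, 0.0795, 0.0627]
tool_rot: [0.724, 0.69, 0.001, 0.0]
ft_force: [1.3, -0.2, 1.0]
finger_gap: 0.517
finger_force: 51.9
```

arm_command([
  [[0,0,0.2],0],
  [[0,0,0.1],0],
  [[0,0,0.1],0],
  [[0,0,0],0],
  [[0,0,0],0],
])

```text
clock: 25.03
tool_pos: [0.4462, 0.0796, 0.0592]
tool_rot: [0.724, 0.69, 0.001, 0.001]
ft_force: [0.6, -0.0, 8.3]
finger_gap: 0.516
finger_force: 52.7
```

arm_command([
  [[0,0,0.1],0],
  [[0,0,0],0],
  [[0,0,0],0],
  [[0,0,0],0],
  [[0,0,0],0],
])

```text
clock: 25.45
tool_pos: [0.4463, 0.0796, 0.0591]
tool_rot: [0.724, 0.69, 0.001, 0.001]
ft_force: [-3.5, 0.1, 23.6]
finger_gap: 0.521
finger_force: 54.6
```

Seated at TCP 0.059 m, the same height as the others. I'll release, retreat and check.

arm_command([
  [[0,0,-0.2],0],
  [[0,0,0],0],
  [[0,0,0],0],
  [[0,0,0],0],
  [[0,0,0],0],
])

```text
clock: 25.87
tool_pos: [0.4461, 0.0795, 0.0594]
tool_rot: [0.724, 0.69, 0.001, 0.001]
ft_force: [4.5, -1.0, 1.2]
finger_gap: 0.516
finger_force: 51.9
```

arm_command([
  [[0,0,0],0],
  [[0,0,0],0],
  [[0,0,0],0],
  [[0,0,0],0],
  [[0,0,0],0],
], jaw=0)

```text
clock: 26.28
tool_pos: [0.4443, 0.0794, 0.0591]
tool_rot: [0.724, 0.69, -0.001, -0.0]
ft_force: [0.7, -0.3, -0.3]
finger_gap: 1.003
finger_force: 0.0
```

arm_command([
  [[0,0,-1.0],0],
  [[0,0,-2.5],0],
  [[0,0,-3.0],0],
  [[0,0,-3.0],0],
  [[0,0,-2.0],0],
])

```text
clock: 26.7
tool_pos: [0.4455, 0.0795, 0.1773]
tool_rot: [0.724, 0.69, 0.001, 0.001]
ft_force: [1.0, 0.3, 0.6]
finger_gap: 1.0
finger_force: 0.0
```

arm_command([
  [[3.5,0,-1],0],
  [[3.5,0,-1],0],
  [[3.5,0,-1],0],
  [[3.5,0,-1],0],
  [[3.5,0,0],0],
])

```text
clock: 27.12
tool_pos: [0.4541, 0.2563, 0.2172]
tool_rot: [0.724, 0.69, 0.002, 0.0]
ft_force: [0.8, 0.2, -0.4]
finger_gap: 0.998
finger_force: 0.0
```

arm_command([
  [[3.5,0,0],0],
  [[3.5,0,0],0],
  [[2.0,0,0],0],
  [[0,0,0],0],
  [[0,0,0],0],
])

```text
clock: 27.53
tool_pos: [0.4573, 0.3447, 0.2146]
tool_rot: [0.723, 0.691, -0.0, 0.0]
ft_force: [0.3, -0.2, 0.1]
finger_gap: 1.002
finger_force: 0.0
```

```bash
python3 -c "
from h import *
d=ctrl.get_image('side');e=ctrl.get_image('top')
a=cv2.resize(d['image'][180:290,240:340],(400,440));b=cv2.resize(e['image'][230:300,185:365],(720,280),interpolation=cv2.INTER_CUBIC)
cv2.imwrite('pics/f.png',np.hstack([a,cv2.resize(b,(400,156)).repeat(1,0)if 0 else np.vstack([b[:, :400],b[:160,320:720]])]))"
```

```text
(no output)
```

View pics/f.png

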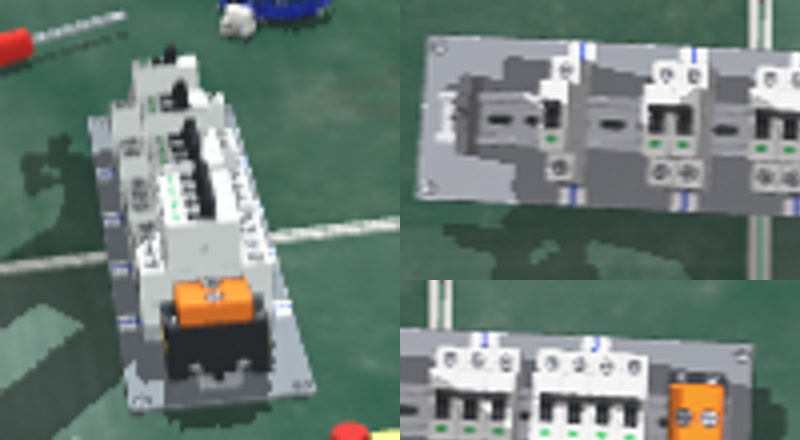

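The top view shows all four upright and square, with each blue mark at the breaker's centre once parallax is allowed for: 1p at (565,120), 2p at (675,120), 3p and 4p below, 4p beside the orange block. I'll hand it in.

```bash
python3 -c "
from cell import ctrl
print(ctrl.sign_off())"
```

```text
the job is handed in; nothing more can be done
None
```

I fitted the four-, three-, two- and one-pole breakers on the rail in that order from the infeed block, seated and released, and handed the job in at about 28 s; the final pictures showed each one upright at its mark, but the sign-off returned no verdict.

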